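Loosen the puck press by two turns

ROBOT

A 7-joint arm with a two-finger parallel gripper is mounted at the origin on the work surface. World frame = base frame: x ahead of the robot, y to its left, z up, the work surface at z = 0. Lengths are in mm, angles in rad, forces in N, time in s.
With the tool pointing down it reaches from about 400 to 875 mm from the base axis. Payload 4.4 kg.
Tool frame: the origin (TCP) lies midway between the tips of the shut fingers; the grasp point (between the pads) lies 19 mm behind it (ctrl.pinch_z is the distance from the TCP to the grasp point, in mm); z points along the fingers, y is the line along which they close (so a half turn about z gives the same grasp; the last joint's range is limited). The gripper opens to 85 mm and grips with 20 to 120 N. Pads are 22 mm wide; open, the fingers measure 114 mm over their backs; the gripper's body (76 mm by 85 mm) begins 54 mm behind the grasp point. The pads swing forward as they close: fully open they stand 13 mm farther back than shut.
Start: joints at [-1.196, 0.628, 0.038, 1.517, -0.027, 0.996, -0.02], TCP at [277.31, 587.892, 231.313] pointing down, gripper open.
Joint ranges: [-3.06, 3.06], [-0.37, 2.12], [-1.25, 1.32], [0.18, 2.47], [-1.1, 4.24], [0.23, 1.98], [-2.94, 2.94]. Speed limits (rad/s): [2.57, 2.57, 3.14, 3.14, 3.14, 3.14, 3.14].

INTERFACE

Orientations are given as [roll, pitch, yaw] about the fixed x, y, z axes, in that order (R = Rz(yaw) Ry(pitch) Rx(roll)).
In Python, from cell import read_state, cams, order, ctrl gives the robot as it stands.
- The arm moves only by the tool move_arm, never from a script. Its argument "targets" is text: rows parted by semicolons, each of 7 numbers parted by spaces: the gripper's target within -1 to 1 (fully open at 1, half-way at 0, shut at -1), then the shift along the tool's x, y, z in cm, then the turn, a rotation vector about the tool's x, y, z in degrees. A call has 1 to 5 rows; each row shifts and turns the commanded pose from where the row before left it, along the tool's axes as they then stand; what a row does not reach is not made up. A row lasts 1/12 s, in which the tool goes at most 41.7 mm and 7.16 degrees, less where a joint would pass 70% of its speed; a pose out of reach is approached as far as the arm can. A call with a gripper value outside its range is refused whole. The fingers move at their own pace and stop on an object; the grip force is fixed at half the most. Time passes only in rows, so rows that do not move let the fingers close. It gives the time, the measured TCP pose, the force, the opening and the grip force at its end, in the units of the state.
- read_state(): the state, without advancing time (a new reading comes with each control period).
- cams.get_image(name): name is "scene" or "top"; returns a dict with "color" (420x560x3 uint8, red, green, blue), "fovy" (degrees; the focal length in pixels is half the picture's height over the tangent of half this angle, whatever the lens; pixels are square), "cx", "cy" (the principal point, pixels), "k1" (the pictures are not rectified: a ray, as slopes to the right and down, at radius r is drawn at 1 + k1 r^2 times it, then the intrinsics apply), "rvec" (rotation vector, rad) and "tvec" (3), from world to camera coordinates, as OpenCV has them. Camera axes: x right, y down, z forward; pixel columns grow to the right and rows downward; lengths in mm; the calibration is good to about 2 mm. A picture is of the moment at which its call begins. There is no depth.
- order.finish_job(): hands the job in; it is judged then, once.
The state is a dict: "clock": time; "qpos": joint angles; "qd": joint speeds; "tau": joint torques, N m; "eef_pos": TCP position; "tool_rot": TCP orientation; "force": force on the tool from outside, world axes, zero at the start; "torque": the same for the moment, N m; "width": finger opening in mm; "gripper_force": force on a finger pad.
Only numpy, scipy, OpenCV 4.12 (cv2) and the standard library are available. Lean on these libraries where they do the work, as an engineer would, in place of code of your own. Each camera call takes 0.05 s, during which the arm holds its last target. There are 200 camera calls.

TASK

Loosen the small screw press on the signing table: with a fingertip or the outside of the fingers against the knurled rim of its big handwheel, roll the wheel counter-clockwise as seen from above for two full turns, counted from where its mark stands at the start, so that the mark comes back round to about where it began for the second time. Do not squeeze or force the wheel, lift nothing, and leave the clamped puck, the loose pucks and the pen pot where they are; finish clear of everything.

Things in the scene. Friction and masses are not known exactly. Their poses are not given: they have to be found in the camera images.
- press: Grey emblem press, fixed. Origin at the centre of the underside of its base plate; z up. Base plate 130 (x) by 150 (y) by 12 mm; two 20 mm posts at y = +58 and -58 mm carry a beam 36 (x) by 146 (y) mm, top 78 mm above the table (bolt heads on its ends reach 84 mm). The 18 mm screw rises through the middle of the beam to the handwheel.
- handwheel: Solid aluminium handwheel, level on top of the screw: diameter 100 mm, 20 mm thick, straight rim knurled with 48 upright ridges 2 mm high, free to reach all round. Origin at its centre, half-way through its thickness, 115 mm above the table when tight; rises 2 mm per turn as it is loosened. Underside 27 mm above the beam. z is the turning axis, up; x points to the mark and turns with the wheel.
- screw (a joint): Turn of handwheel and screw in rad, growing counter-clockwise seen from above (loosening); 0 is fully tight (hard stop). It keeps counting past a full turn (6.283). Starts between 0.1 and 1.2; 5 turns in all. Stiff to turn (about 0.06 N m, 1.2 N along the rim), stays where it is left; driven by friction and by the ridges catching the finger.
- mark (a point): Outer part of the dark radial index bar (24 by 5 mm, nearly flush) on top of the handwheel: this point is 40 mm from the wheel's axis, on its top face.
- clamped_puck_center (a point): Centre of the black rubber puck (76 mm diameter, 25 mm thick) that lies on the press's base plate under the pressing pad. Loose, not to be moved.
- left_puck_center (a point): Centre of a loose black puck (76 mm diameter, 25 mm thick) lying on the table on the +y side of the press. Leave it alone.
- right_puck_center (a point): The same on the -y side of the press. Leave it alone.
- pen_pot: Black pen pot, 72 mm diameter, 90 mm high, pens stand out to about 130 mm. Origin at the centre of its underside. Leave it alone.

How it is judged (in metres and radians):
On the way, in this order (a step that is already met when the one before it is completed fails the run):
1. most of the first turn is made, with a finger on the wheel (value of joint screw above 5 rad and contact force between the fingers and handwheel above 0.2 N), for 0.02 s.
2. most of the second turn is made, with a finger on the wheel (value of joint screw above 10 rad and contact force between the fingers and handwheel above 0.2 N), for 0.02 s.
At the end, for the whole second after the job is handed in: The handwheel is two full turns looser than at the start (the mark within 28 mm of where it began, about 40 degrees either way, on the second time round), at rest; the clamped puck within 10 mm and the loose pucks and pen pot within 15 mm of where they stood (value of joint screw between 11.5 and 15 rad and distance of mark from where it was at the start of the episode below 0.028 m and velocity of joint screw between -0.1 and 0.1 rad/s and distance of clamped_puck_center from where it was at the start of the episode below 0.01 m and distance of each of left_puck_center, right_puck_center, pen_pot from where it was at the start of the episode below 0.015 m); the robot touches nothing.
It fails at once if the handwheel is squeezed or forced (more than 40 N) (contact force between the fingers and handwheel above 40 N).
It fails at once if the wheel is turned half a turn or more too far (value of joint screw above 17 rad).
It fails at once if the clamped puck is moved or lifted (distance of clamped_puck_center from where it was at the start of the episode above 0.012 m).
It fails at once if a loose puck is moved or lifted (distance of any of left_puck_center, right_puck_center from where it was at the start of the episode above 0.02 m).
It fails at once if the pen pot is moved or lifted (distance of pen_pot from where it was at the start of the episode above 0.02 m).
It also fails if it takes over 64 s, if anything falls off the work surface, if the arm or the gripper's body presses on something with over 40 N, if the wrist force passes 120 N, or if a joint passes its speed limit or range.

## Working session

There is one attempt and no reset: what is moved stays moved. The work goes in short steps, Python scripts to look and compute and a tool call to move; the robot and the scene stay as the last step left them, time stands still between calls to the robot, and variables do not carry over. Pictures are saved under pics/ and viewed, at most 10 in all, crops included, and the job is handed in when it is done.

Besides the shell and the picture viewer there is one more tool, called after "Call:" by a JSON object that holds its "name" and its "arguments", one argument or row to a line. move_arm: Moves the arm, as the interface text tells. Its arguments: {"type":"object","properties":{"targets":{"type":"string"}},"required":["targets"]}

```bash
mkdir -p pics; ls; python3 - <<'E'
from cell import read_state, cams, order, ctrl
import cv2
for n in ("top","scene"):
    d=cams.get_image(n); cv2.imwrite(f"pics/{n}0.png",d["color"][:,:,::-1])
    print(n,{k:v for k,v in d.items() if k!="color"})
print(read_state())
E
```

```text
pics
top {'fovy': 44.65459812022405, 'cx': 283.2931985325422, 'cy': 217.16838822455244, 'k1': 0.009368298910460895, 'rvec': array([ 2.14989398, -2.10008082,  0.20902829]), 'tvec': array([  10.57451945,  583.87247742, 1039.27636691])}
scene {'fovy': 44.49788333484335, 'cx': 281.19300358153754, 'cy': 204.5376519593531, 'k1': -0.17082707511425171, 'rvec': array([ 2.01516121,  1.28150904, -0.53147674]), 'tvec': array([-290.13843979, -252.54425003, 1571.21445502])}
{'clock': 0.1, 'qpos': array([-1.19579421,  0.62925472,  0.03847256,  1.51827823, -0.02698321,
        0.99629132, -0.01999518]), 'qd': array([-2.73404437e-04, -2.42750413e-03,  1.27549746e-03, -4.24545281e-03,
       -3.26605826e-05, -1.55952113e-03, -1.15761624e-03]), 'tau': array([ 4.02873207e-03, -5.64532042e+01,  1.23024892e+00, -1.93972188e+01,
        1.10810436e-02,  5.40818553e-03, -1.08274281e-05]), 'eef_pos': array([277.08395489, 587.3612735 , 230.47757928]), 'tool_rot': array([-3.13988040e+00,  4.79291211e-05,  2.70078181e+00]), 'force': array([0.34594949, 0.20355103, 0.72919505]), 'torque': array([-0.0075549 ,  0.02011694,  0.00195288]), 'gripper_force': 0.0, 'width': 85.5658081631528}
```

View pics/top0.png

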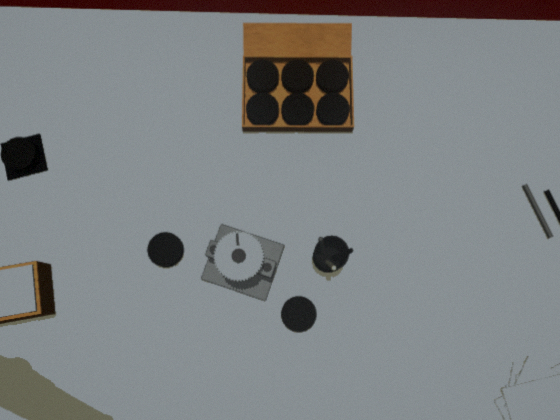

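View pics/scene0.png

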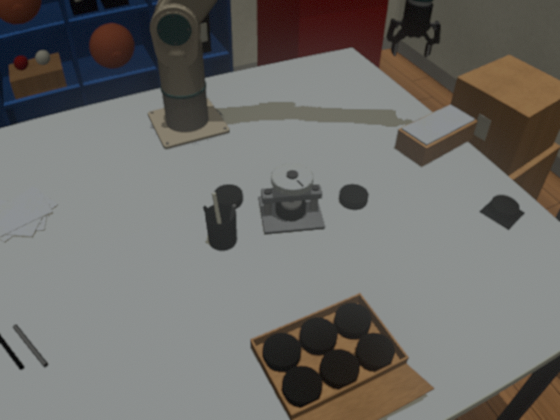

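The top view shows the press wheel centred near (238,256) with the mark at about (238,239). The pucks are at (166,250) and (299,314), and the pen pot at (330,253). The scene view agrees. Next I measure the wheel.

```bash
cat > h.py <<'E'
import numpy as np, cv2
from cell import read_state, cams, order, ctrl
def ray(d,uv,z):
    H=d["color"].shape[0]; f=H/2/np.tan(np.radians(d["fovy"])/2)
    p=(np.asarray(uv,float).reshape(-1,2)-[d["cx"],d["cy"]])/f
    q=p.copy()
    for _ in range(8): q=p/(1+d["k1"]*(q**2).sum(1,keepdims=True))
    R,_=cv2.Rodrigues(d["rvec"]); t=np.asarray(d["tvec"]).ravel()
    v=np.c_[q,np.ones(len(q))]@R; c=-R.T@t
    return (c+v*((z-c[2])/v[:,2:]))[:,:2]
E
python3 - <<'E'
from h import *
from scipy.spatial.transform import Rotation as Ro
d=cams.get_image("top"); g=cv2.cvtColor(d["color"],cv2.COLOR_RGB2GRAY)
c=d["color"][195:310,140:360]; cv2.imwrite("pics/crop.png",cv2.resize(c[:,:,::-1],None,fx=3.6,fy=3.6,interpolation=cv2.INTER_CUBIC))
print(g[256,200:280])
for n,uv,z in [("wheel",(238,256),125),("mark",(238,239),125),("lp",(166,250),25),("rp",(299,314),25),("pot",(330,253),90)]: print(n,ray(d,uv,z))
s=read_state();print(s["tool_rot"],Ro.from_euler("xyz",s["tool_rot"]).as_matrix().round(3))
E
```

```text
[141 142 143 142 138 131  99  79  76  75  84  89  95  98 118 139 142 144
 142 141 139 143 144 144 140 141 146 139 142 144 137 107  63  59  61  58
  57  57  60  58  59  55  58  60  59  82 133 140 144 144 141 142 142 143
 142 141 144 144 144 141 139 139 135 128 102 105 106 104 103 103 102 105
 103 106 105 104 102 106 102  94]
wheel [[490.01589369 112.09424606]]
mark [[523.8403917  113.42529691]]
lp [[510.61896351 276.79917303]]
rp [[380.73866638 -13.9673005 ]]
pot [[504.53127873 -72.79361761]]
[-3.14020297e+00  2.32453459e-05  2.70077327e+00] [[-0.904  0.427 -0.001]
 [ 0.427  0.904 -0.001]
 [-0.    -0.001 -1.   ]]
```

View pics/crop.png

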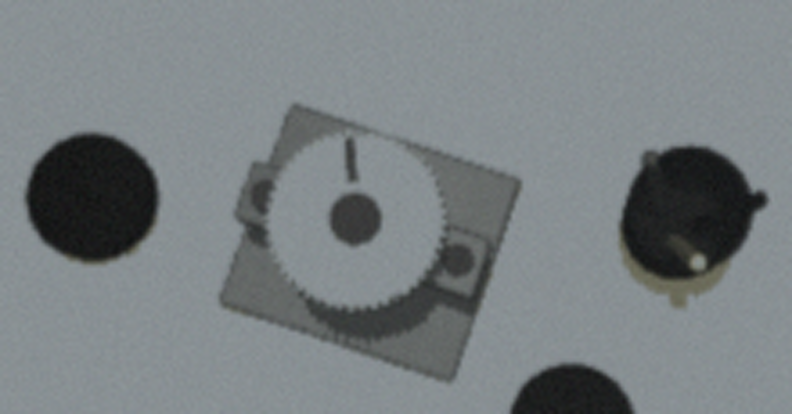

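```bash
python3 - <<'E'
from h import *
d=cams.get_image("top")
for uv in [(238.6,255.8),(238.3,255.3)]: print(ray(d,uv,125))
hsv=cv2.cvtColor(cv2.GaussianBlur(d["color"],(3,3),0),cv2.COLOR_RGB2GRAY)
m=((hsv<100)*255).astype(np.uint8)
m[:225]=0;m[275:]=0;m[:,:222]=0;m[:,252:]=0
n,l,s,c=cv2.connectedComponentsWithStats(m)
print(s,c)
E
```

```text
[[490.43910077 110.92819291]]
[[491.4141006  111.55783952]]
[[     0      0    560    420 234986]
 [   222    225      6     10     27]
 [   236    234      3     11     28]
 [   232    249     14     14    159]] [[279.53944916 209.46320206]
 [223.40740741 228.77777778]
 [236.96428571 239.10714286]
 [238.21383648 255.39622642]]
```

Call:
{"name": "move_arm", "arguments": {
  "targets": "-1 -3.07 -2.47 0 0 0 0;-1 -3.07 -2.47 0 0 0 0;-1 -3.07 -2.47 0 0 0 0;-1 -3.07 -2.47 0 0 0 0;-1 -3.07 -2.47 0 0 0 0"
}}

```text
clock: 0.62
eef_pos: [363.9, 408.9, 231.2]
tool_rot: [-3.141, 0.0, 2.701]
force: [0.0, 0.4, -0.3]
width: 25.5
gripper_force: 0.0
```

Call:
{"name": "move_arm", "arguments": {
  "targets": "-1 -3.07 -2.47 0 0 0 0;-1 -3.07 -2.47 0 0 0 0;-1 -3.07 -2.47 0 0 0 0;-1 -3.07 -2.47 0 0 0 0;-1 -3.07 -2.47 0 0 0 0"
}}

```text
clock: 1.03
eef_pos: [450.0, 231.7, 231.4]
tool_rot: [3.141, 0.0, 2.701]
force: [0.5, 0.7, 1.2]
width: 0.1
gripper_force: 0.0
```

Call:
{"name": "move_arm", "arguments": {
  "targets": "-1 -3.07 -2.47 0 0 0 0;-1 -3.07 -2.47 0 0 0 0;-1 -3.07 -2.47 0 0 0 0;-1 -3.07 -2.47 0 0 0 0;-1 -3.07 -2.47 0 0 0 0"
}}

```text
clock: 1.45
eef_pos: [536.2, 54.5, 231.4]
tool_rot: [3.141, -0.0, 2.701]
force: [0.6, 0.5, -0.1]
width: -0.1
gripper_force: 0.0
```

Call:
{"name": "move_arm", "arguments": {
  "targets": "-1 0 0 0 0 0 7;-1 0 0 0 0 0 7;-1 0 0 0 0 0 7;-1 0 0 0 0 0 7;-1 0 0 0 0 0 7"
}}

```text
clock: 1.87
eef_pos: [535.6, 56.1, 231.2]
tool_rot: [-3.141, -0.0, 2.083]
force: [-0.6, 0.4, -0.1]
width: 0.0
gripper_force: 0.0
```

Call:
{"name": "move_arm", "arguments": {
  "targets": "-1 0 0 0 0 0 7;-1 0 0 0 0 0 7;-1 0 0 0 0 0 7;-1 0 0 0 0 0 7;-1 0 0 0 0 0 7"
}}

```text
clock: 2.28
eef_pos: [535.6, 56.4, 231.2]
tool_rot: [-3.141, -0.0, 1.473]
force: [0.2, 0.4, 0.5]
width: -0.1
gripper_force: 0.0
```

Call:
{"name": "move_arm", "arguments": {
  "targets": "-1 0 0 0 0 0 7;-1 0 0 0 0 0 7;-1 0 0 0 0 0 7;-1 0 0 0 0 0 7;-1 0 0 0 0 0 7"
}}

```text
clock: 2.7
eef_pos: [535.6, 56.5, 231.2]
tool_rot: [-3.141, 0.0, 0.862]
force: [-0.7, 0.2, 0.1]
width: 0.1
gripper_force: 0.0
```

Call:
{"name": "move_arm", "arguments": {
  "targets": "-1 0 0 0 0 0 7;-1 0 0 0 0 0 7;-1 0 0 0 0 0 7;-1 0 0 0 0 0 7;-1 0 0 0 0 0 7"
}}

```text
clock: 3.12
eef_pos: [535.6, 56.5, 231.2]
tool_rot: [-3.141, 0.0, 0.252]
force: [-0.3, 0.9, -0.5]
width: -0.0
gripper_force: 0.0
```

Call:
{"name": "move_arm", "arguments": {
  "targets": "-1 0 0 0 0 0 7;-1 0 0 0 0 0 7;-1 0 0 0 0 0 7;-1 0 0 0 0 0 7;-1 0 0 0 0 0 7"
}}

```text
clock: 3.53
eef_pos: [535.6, 56.6, 231.2]
tool_rot: [-3.141, 0.0, -0.359]
force: [0.2, 0.0, 0.2]
width: -0.1
gripper_force: 0.0
```

Call:
{"name": "move_arm", "arguments": {
  "targets": "-1 0 0 0 0 0 7;-1 0 0 0 0 0 7;-1 0 0 0 0 0 7;-1 0 0 0 0 0 7;-1 0 0 0 0 0 7"
}}

```text
clock: 3.95
eef_pos: [535.6, 56.7, 231.2]
tool_rot: [3.142, 0.0, -0.97]
force: [-0.7, 0.5, -0.8]
width: -0.3
gripper_force: 0.0
```

```bash
cat >> h.py <<'E'
C=np.array([490.8,111.3])
def pol():
    s=read_state(); p=s["eef_pos"]; r=p[:2]-C; yaw=s["tool_rot"][2]; u=np.array([np.cos(yaw),np.sin(yaw)])
    print("R %.1f phi %.1f yaw %.1f z %.1f | radial(tool x) %.1f tooly %.1f | Fx %.1f Fy %.1f Fz %.1f t %.2f q7 %.2f"%(np.hypot(*r),np.degrees(np.arctan2(r[1],r[0])),np.degrees(yaw),p[2],r@u,r@[u[1],-u[0]],s["force"][:2]@u,s["force"][:2]@[u[1],-u[0]],s["force"][2],s["clock"],s["qpos"][6]))
E
python3 -c "from h import *;pol()"
```

```text
R 70.7 phi -50.6 yaw -55.6 z 231.2 | radial(tool x) 70.4 tooly -6.1 | Fx -0.8 Fy 0.3 Fz -0.8 t 3.95 q7 -1.94
```

Call:
{"name": "move_arm", "arguments": {
  "targets": "-1 1.5 0.6 0 0 0 0;-1 0 0 4 0 0 0;-1 0 0 4 0 0 0;-1 0 0 4 0 0 0;-1 0 0 1.3 0 0 0"
}}

```text
clock: 4.37
eef_pos: [536.0, 41.6, 93.6]
tool_rot: [3.136, 0.005, -0.964]
force: [-1.9, 0.2, -0.0]
width: -0.2
gripper_force: 0.0
```

Call:
{"name": "move_arm", "arguments": {
  "targets": "-1 -0.8 0 0 0 0 0;-1 -0.5 0 0 0 0 0;-1 0 0 0 0 0 0"
}}

```text
clock: 4.62
eef_pos: [532.4, 52.5, 100.0]
tool_rot: [-3.139, -0.0, -0.963]
force: [-0.3, 0.9, 0.1]
width: 0.0
gripper_force: 0.0
```

```bash
python3 - <<'E'
from h import *
pol(); print(read_state()["qpos"].round(2))
d=cams.get_image("top"); c=d["color"][185:325,150:337]; cv2.imwrite("pics/c2.png",cv2.resize(c[:,:,::-1],None,fx=4,fy=4,interpolation=cv2.INTER_CUBIC))
E
```

```text
R 72.0 phi -54.7 yaw -55.2 z 100.0 | radial(tool x) 72.0 tooly -0.6 | Fx -0.9 Fy -0.2 Fz 0.1 t 4.62 q7 -1.75
[-0.69  0.86  0.91  1.97 -0.96  0.82 -1.75]
```

View pics/c2.png

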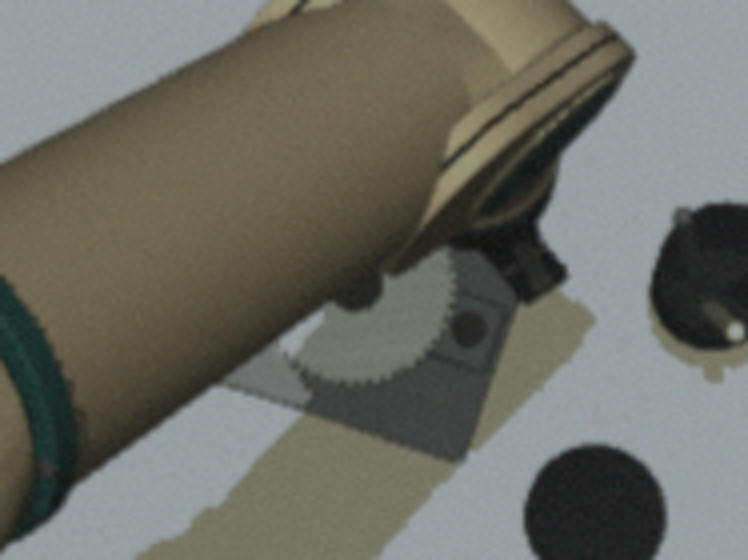

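The arm covers part of the wheel. The gripper is just outside the rim, to the right of the wheel and short of touching it. I move in gently.

Call:
{"name": "move_arm", "arguments": {
  "targets": "-1 -0.4 0 0 0 0 0;-1 -0.3 0 0 0 0 0;-1 0 0 0 0 0 0"
}}

```text
clock: 4.92
eef_pos: [528.0, 58.0, 99.1]
tool_rot: [-3.14, 0.0, -0.963]
force: [0.2, 0.1, -0.6]
width: -0.5
gripper_force: 0.0
```

Call:
{"name": "move_arm", "arguments": {
  "targets": "-1 -0.15 0 0 0 0 0;-1 0 0 0 0 0 0"
}}

```text
clock: 5.08
eef_pos: [527.1, 58.6, 98.5]
tool_rot: [-3.141, 0.0, -0.964]
force: [0.1, -0.3, -0.3]
width: -0.3
gripper_force: 0.0
```

Call:
{"name": "move_arm", "arguments": {
  "targets": "-1 -0.15 0 0 0 0 0;-1 0 0 0 0 0 0"
}}

```text
clock: 5.25
eef_pos: [526.1, 59.6, 98.3]
tool_rot: [3.141, 0.0, -0.964]
force: [0.1, -0.0, -0.2]
width: 0.2
gripper_force: 0.0
```

```bash
python3 -c "from h import *;pol()"
```

```text
R 62.6 phi -55.7 yaw -55.3 z 98.3 | radial(tool x) 62.6 tooly 0.5 | Fx 0.1 Fy -0.1 Fz -0.2 t 5.25 q7 -1.76
```

Call:
{"name": "move_arm", "arguments": {
  "targets": "-1 -0.15 0 0 0 0 0;-1 0 0 0 0 0 0"
}}

```text
clock: 5.42
eef_pos: [525.2, 60.9, 98.2]
tool_rot: [3.141, 0.0, -0.964]
force: [-0.6, -0.6, 1.2]
width: -0.1
gripper_force: 0.0
```

Call:
{"name": "move_arm", "arguments": {
  "targets": "-1 -0.1 0 0 0 0 0;-1 0 0 0 0 0 0"
}}

```text
clock: 5.58
eef_pos: [524.9, 61.3, 98.3]
tool_rot: [3.142, -0.001, -0.965]
force: [-0.1, -0.3, -0.3]
width: -0.0
gripper_force: 0.3
```

```bash
python3 -c "from h import *;pol()"
```

```text
R 60.6 phi -55.7 yaw -55.3 z 98.3 | radial(tool x) 60.6 tooly 0.5 | Fx 0.2 Fy 0.3 Fz -0.3 t 5.58 q7 -1.76
```

Call:
{"name": "move_arm", "arguments": {
  "targets": "-1 -0.1 0 0 0 0 0;-1 0 0 0 0 0 0"
}}

```text
clock: 5.75
eef_pos: [524.8, 61.4, 98.5]
tool_rot: [-3.141, -0.002, -0.965]
force: [2.1, -3.5, -0.5]
width: 0.3
gripper_force: 1.6
```

Call:
{"name": "move_arm", "arguments": {
  "targets": "-1 -0.1 0 0 0 0 0;-1 0 0 0 0 0 0"
}}

```text
clock: 5.92
eef_pos: [524.7, 61.6, 98.6]
tool_rot: [-3.141, -0.004, -0.965]
force: [3.2, -4.4, -2.6]
width: -0.0
gripper_force: 2.7
```

```bash
python3 -c "from h import *;pol()"
```

```text
R 60.2 phi -55.7 yaw -55.3 z 98.6 | radial(tool x) 60.2 tooly 0.4 | Fx 5.4 Fy -0.1 Fz -2.6 t 5.92 q7 -1.76
```

Call:
{"name": "move_arm", "arguments": {
  "targets": "-1 -0.1 0 0 0 0 0;-1 -0.02 -0.37 0 0 0 -3.5;-1 -0.02 -0.37 0 0 0 -3.5;-1 -0.045 -0.73 0 0 0 -7;-1 -0.045 -0.73 0 0 0 -7"
}}

```text
clock: 6.33
eef_pos: [540.5, 77.3, 98.8]
tool_rot: [3.14, -0.006, -0.594]
force: [4.6, -5.0, -3.0]
width: 0.4
gripper_force: 3.1
```

```bash
python3 -c "from h import *;pol()"
```

```text
R 60.3 phi -34.4 yaw -34.0 z 98.8 | radial(tool x) 60.3 tooly 0.4 | Fx 6.6 Fy 1.5 Fz -3.0 t 6.33 q7 -1.51
```

Call:
{"name": "move_arm", "arguments": {
  "targets": "-1 -0.045 -0.73 0 0 0 -7;-1 -0.045 -0.73 0 0 0 -7;-1 -0.045 -0.73 0 0 0 -7;-1 -0.045 -0.73 0 0 0 -7;-1 -0.045 -0.73 0 0 0 -7"
}}

```text
clock: 6.75
eef_pos: [551.5, 113.9, 98.9]
tool_rot: [3.14, -0.005, 0.018]
force: [4.6, -2.2, -1.3]
width: -0.4
gripper_force: 2.2
```

```bash
python3 - <<'E'
from h import *
pol()
d=cams.get_image("scene"); c=d["color"][130:240,200:380]; cv2.imwrite("pics/c3.png",cv2.resize(c[:,:,::-1],None,fx=4,fy=4,interpolation=cv2.INTER_CUBIC))
E
```

```text
R 60.7 phi 2.4 yaw 1.1 z 98.9 | radial(tool x) 60.7 tooly -1.5 | Fx 4.6 Fy 2.3 Fz -1.3 t 6.75 q7 -1.10
```

View pics/c3.png

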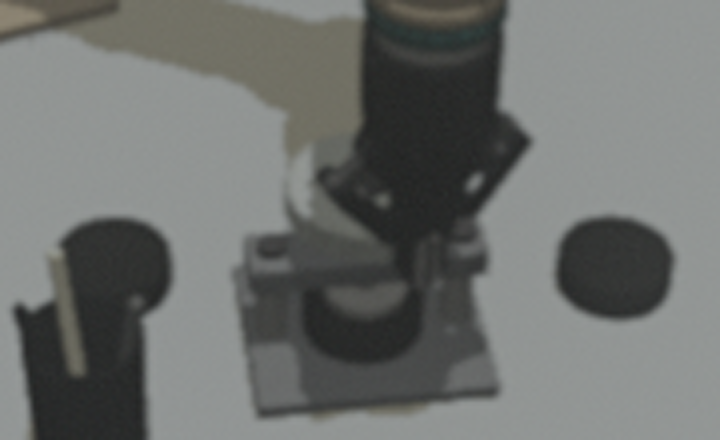

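The finger sits at the rim and the mark is hidden behind the gripper. Drag along the rim is about 2 N, which suggests the wheel is turning. I carry on.

Call:
{"name": "move_arm", "arguments": {
  "targets": "-1 -0.07 -0.71 0 0 0 -7;-1 -0.07 -0.71 0 0 0 -7;-1 -0.05 -0.71 0 0 0 -7;-1 -0.05 -0.71 0 0 0 -7;-1 -0.05 -0.71 0 0 0 -7"
}}

```text
clock: 7.22
eef_pos: [539.2, 148.6, 99.0]
tool_rot: [3.14, -0.004, 0.63]
force: [3.4, 1.8, -0.6]
width: 0.3
gripper_force: 1.6
```

```bash
python3 -c "from h import *;pol()"
```

```text
R 61.1 phi 37.6 yaw 36.1 z 99.0 | radial(tool x) 61.1 tooly -1.6 | Fx 3.8 Fy 0.5 Fz -0.6 t 7.22 q7 -0.69
```

Call:
{"name": "move_arm", "arguments": {
  "targets": "-1 -0.14 -0.71 0 0 0 -7;-1 -0.05 -0.71 0 0 0 -7;-1 -0.05 -0.71 0 0 0 -7;-1 -0.05 -0.71 0 0 0 -7;-1 -0.05 -0.71 0 0 0 -7"
}}

```text
clock: 7.63
eef_pos: [509.3, 169.7, 99.1]
tool_rot: [3.139, -0.003, 1.242]
force: [2.3, 1.9, 1.6]
width: -0.3
gripper_force: 1.2
```

```bash
python3 - <<'E'
from h import *
pol()
d=cams.get_image("top"); c=d["color"][185:325,150:337]; cv2.imwrite("pics/c4.png",cv2.resize(c[:,:,::-1],None,fx=4,fy=4,interpolation=cv2.INTER_CUBIC))
E
```

```text
R 61.3 phi 72.4 yaw 71.1 z 99.1 | radial(tool x) 61.3 tooly -1.4 | Fx 2.6 Fy 1.6 Fz 1.6 t 7.63 q7 -0.29
```

View pics/c4.png

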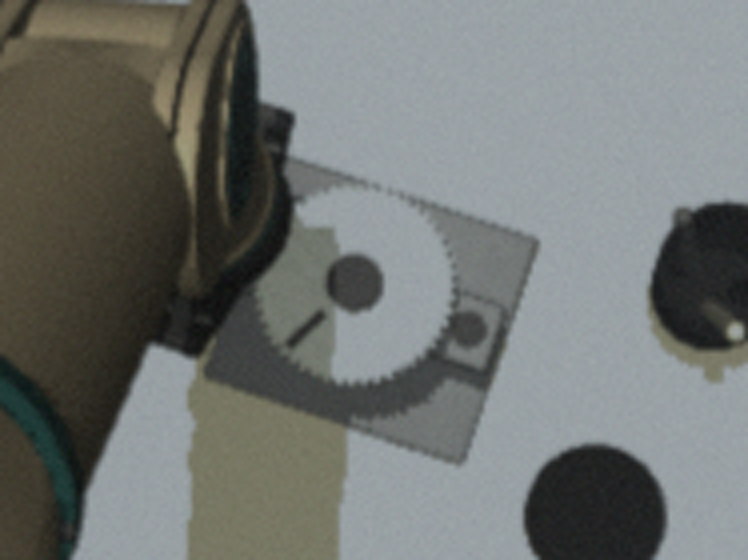

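The mark has turned from pointing up to lower left (crop (290,345), hub (355,283)). That is about 129°, matching the finger's 128°, so there is no slip.

Call:
{"name": "move_arm", "arguments": {
  "targets": "-1 -0.14 -0.71 0 0 0 -7;-1 -0.05 -0.71 0 0 0 -7;-1 -0.05 -0.71 0 0 0 -7;-1 -0.05 -0.71 0 0 0 -7;-1 -0.05 -0.71 0 0 0 -7"
}}

```text
clock: 8.1
eef_pos: [472.8, 169.8, 98.8]
tool_rot: [3.14, -0.002, 1.85]
force: [0.6, 3.4, 2.9]
width: 0.1
gripper_force: 1.7
```

```bash
python3 -c "from h import *;pol()"
```

```text
R 61.2 phi 107.1 yaw 106.0 z 98.8 | radial(tool x) 61.2 tooly -1.2 | Fx 3.1 Fy 1.5 Fz 2.9 t 8.10 q7 0.11
```

Call:
{"name": "move_arm", "arguments": {
  "targets": "-1 -0.12 -0.71 0 0 0 -7;-1 -0.05 -0.71 0 0 0 -7;-1 -0.05 -0.71 0 0 0 -7;-1 -0.05 -0.71 0 0 0 -7;-1 -0.05 -0.71 0 0 0 -7"
}}

```text
clock: 8.52
eef_pos: [442.3, 148.4, 98.4]
tool_rot: [-3.141, -0.002, 2.461]
force: [-0.5, 2.4, 0.1]
width: -0.1
gripper_force: 1.1
```

```bash
python3 -c "from h import *;pol()"
```

```text
R 61.1 phi 142.6 yaw 141.0 z 98.4 | radial(tool x) 61.1 tooly -1.7 | Fx 1.9 Fy 1.6 Fz 0.1 t 8.52 q7 0.52
```

Call:
{"name": "move_arm", "arguments": {
  "targets": "-1 -0.18 -0.7 0 0 0 -7;-1 -0.06 -0.7 0 0 0 -7;-1 -0.05 -0.7 0 0 0 -7;-1 -0.05 -0.7 0 0 0 -7;-1 -0.05 -0.7 0 0 0 -7"
}}

```text
clock: 8.93
eef_pos: [430.0, 113.8, 98.1]
tool_rot: [-3.14, -0.004, 3.071]
force: [-2.0, 1.3, 1.7]
width: 0.2
gripper_force: 1.1
```

```bash
python3 -c "from h import *;pol()"
```

```text
R 60.9 phi 177.6 yaw 176.0 z 98.1 | radial(tool x) 60.9 tooly -1.7 | Fx 2.0 Fy 1.2 Fz 1.7 t 8.93 q7 0.95
```

Call:
{"name": "move_arm", "arguments": {
  "targets": "-1 -0.18 -0.7 0 0 0 -7;-1 -0.06 -0.7 0 0 0 -7;-1 -0.05 -0.7 0 0 0 -7;-1 -0.05 -0.7 0 0 0 -7;-1 -0.05 -0.7 0 0 0 -7"
}}

```text
clock: 9.35
eef_pos: [439.4, 79.1, 97.9]
tool_rot: [3.141, -0.006, -2.602]
force: [-2.8, -0.1, 0.7]
width: -0.1
gripper_force: 1.0
```

```bash
python3 -c "from h import *;pol()"
```

```text
R 60.6 phi -147.9 yaw -149.1 z 97.9 | radial(tool x) 60.6 tooly -1.2 | Fx 2.5 Fy 1.3 Fz 0.7 t 9.35 q7 1.41
```

Call:
{"name": "move_arm", "arguments": {
  "targets": "-1 -0.16 -0.7 0 0 0 -7;-1 -0.06 -0.7 0 0 0 -7;-1 -0.05 -0.7 0 0 0 -7;-1 -0.05 -0.7 0 0 0 -7;-1 -0.05 -0.7 0 0 0 -7"
}}

```text
clock: 9.77
eef_pos: [466.6, 56.0, 97.6]
tool_rot: [3.138, -0.006, -1.992]
force: [-2.8, -2.1, -0.2]
width: -0.3
gripper_force: 1.0
```

```bash
python3 -c "from h import *;pol();print(read_state()['qpos'].round(2))"
```

```text
R 60.4 phi -113.6 yaw -114.1 z 97.6 | radial(tool x) 60.4 tooly -0.5 | Fx 3.1 Fy 1.7 Fz -0.2 t 9.77 q7 1.91
[ 0.17  0.65 -0.52  2.11  0.62  0.54  1.91]
```

Call:
{"name": "move_arm", "arguments": {
  "targets": "-1 -0.12 -0.71 0 0 0 -7;-1 -0.05 -0.71 0 0 0 -7;-1 -0.05 -0.71 0 0 0 -7;-1 -0.05 -0.71 0 0 0 -7;-1 -0.05 -0.71 0 0 0 -7"
}}

```text
clock: 10.18
eef_pos: [502.8, 52.1, 97.6]
tool_rot: [3.136, -0.004, -1.382]
force: [-0.5, -3.4, 1.8]
width: 0.0
gripper_force: 1.2
```

```bash
python3 -c "from h import *;pol();print(read_state()['qpos'].round(2))"
```

```text
R 60.4 phi -78.6 yaw -79.2 z 97.6 | radial(tool x) 60.4 tooly -0.7 | Fx 3.2 Fy 1.2 Fz 1.8 t 10.18 q7 2.43
[ 0.29  0.73 -0.7   2.02  0.76  0.68  2.43]
```

First turn is about done (337°). I retract, rise above the wheel and unwind the wrist.

Call:
{"name": "move_arm", "arguments": {
  "targets": "-1 1.5 0 0 0 0 0;-1 1.5 0 0 0 0 0;-1 0 0 -3.5 0 0 0;-1 0 0 -3.5 0 0 0;-1 0 0 0 0 0 0"
}}

```text
clock: 10.6
eef_pos: [512.1, 26.2, 172.7]
tool_rot: [-3.136, -0.001, -1.387]
force: [1.4, 0.4, 0.3]
width: -0.1
gripper_force: 0.0
```

```bash
python3 - <<'E'
from h import *
pol()
d=cams.get_image("top"); c=d["color"][185:325,150:337]; cv2.imwrite("pics/c5.png",cv2.resize(c[:,:,::-1],None,fx=4,fy=4,interpolation=cv2.INTER_CUBIC))
E
```

```text
R 87.7 phi -75.9 yaw -79.5 z 172.7 | radial(tool x) 87.5 tooly -5.4 | Fx -0.2 Fy -1.4 Fz 0.3 t 10.60 q7 2.59
```

View pics/c5.png

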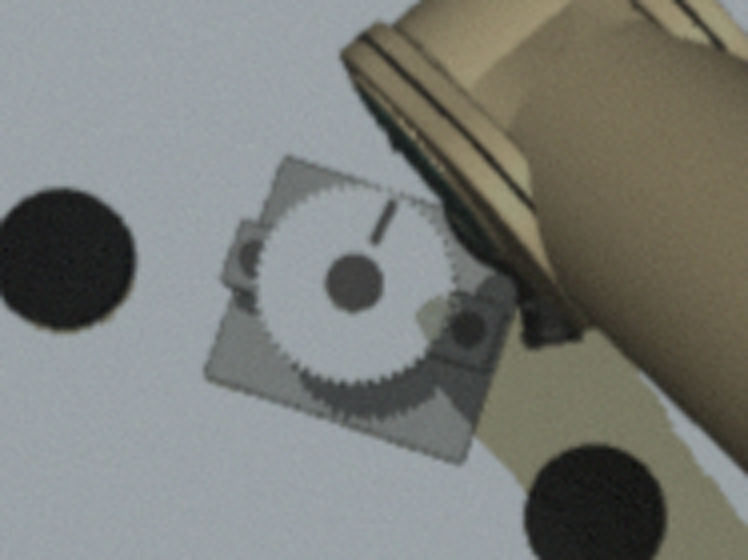

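The mark now points to (393,203) about the hub at (355,283). That is about 331° turned, leaving about 389°. Now I unwind.

Call:
{"name": "move_arm", "arguments": {
  "targets": "-1 0 0 0 0 0 7;-1 0 0 0 0 0 7;-1 0 0 0 0 0 7;-1 0 0 0 0 0 7;-1 0 0 0 0 0 7"
}}

```text
clock: 11.07
eef_pos: [508.4, 25.0, 167.2]
tool_rot: [3.139, -0.003, -2.003]
force: [-0.4, -0.1, 0.3]
width: 0.2
gripper_force: 0.0
```

Call:
{"name": "move_arm", "arguments": {
  "targets": "-1 0 0 0 0 0 7;-1 0 0 0 0 0 7;-1 0 0 0 0 0 7;-1 0 0 0 0 0 7;-1 0 0 0 0 0 7"
}}

```text
clock: 11.48
eef_pos: [508.4, 25.1, 167.3]
tool_rot: [3.141, -0.004, -2.614]
force: [0.4, -0.5, -0.5]
width: -0.1
gripper_force: 0.0
```

Call:
{"name": "move_arm", "arguments": {
  "targets": "-1 0 0 0 0 0 7;-1 0 0 0 0 0 7;-1 0 0 0 0 0 7;-1 0 0 0 0 0 7;-1 0 0 0 0 0 7"
}}

```text
clock: 11.9
eef_pos: [508.4, 25.1, 167.3]
tool_rot: [-3.14, -0.004, 3.059]
force: [-0.6, 0.3, -0.5]
width: -0.0
gripper_force: 0.0
```

Call:
{"name": "move_arm", "arguments": {
  "targets": "-1 0 0 0 0 0 7;-1 0 0 0 0 0 7;-1 0 0 0 0 0 7;-1 0 0 0 0 0 7;-1 0 0 0 0 0 7"
}}

```text
clock: 12.32
eef_pos: [508.3, 25.2, 167.3]
tool_rot: [-3.138, -0.002, 2.448]
force: [0.4, 0.4, 0.6]
width: 0.1
gripper_force: 0.0
```

Call:
{"name": "move_arm", "arguments": {
  "targets": "-1 0 0 0 0 0 7;-1 0 0 0 0 0 7;-1 0 0 0 0 0 7;-1 0 0 0 0 0 7;-1 0 0 0 0 0 7"
}}

```text
clock: 12.73
eef_pos: [508.4, 25.3, 167.4]
tool_rot: [-3.138, 0.0, 1.837]
force: [-1.0, 0.0, -0.9]
width: -0.2
gripper_force: 0.0
```

Call:
{"name": "move_arm", "arguments": {
  "targets": "-1 0 0 0 0 0 7;-1 0 0 0 0 0 7;-1 0 0 0 0 0 7;-1 0 0 0 0 0 7;-1 0 0 0 0 0 7"
}}

```text
clock: 13.15
eef_pos: [508.4, 25.4, 167.4]
tool_rot: [-3.139, 0.002, 1.226]
force: [0.7, -0.3, 0.7]
width: 0.2
gripper_force: 0.0
```

Call:
{"name": "move_arm", "arguments": {
  "targets": "-1 0 0 0 0 0 7;-1 0 0 0 0 0 7;-1 0 0 0 0 0 7;-1 0 0 0 0 0 7;-1 0 0 0 0 0 7"
}}

```text
clock: 13.57
eef_pos: [508.4, 25.5, 167.5]
tool_rot: [-3.14, 0.003, 0.615]
force: [0.2, -0.5, -0.3]
width: 0.2
gripper_force: 0.0
```

Call:
{"name": "move_arm", "arguments": {
  "targets": "-1 0 0 0 0 0 7;-1 0 0 0 0 0 7;-1 0 0 0 0 0 7;-1 0 0 0 0 0 7;-1 0 0 0 0 0 7"
}}

```text
clock: 13.98
eef_pos: [508.5, 25.6, 167.6]
tool_rot: [3.141, 0.003, 0.004]
force: [0.8, 0.2, 0.5]
width: -0.2
gripper_force: 0.0
```

Call:
{"name": "move_arm", "arguments": {
  "targets": "-1 0 0 0 0 0 7;-1 0 0 0 0 0 7;-1 0 0 0 0 0 7;-1 0 0 0 0 0 7;-1 0 0 0 0 0 7"
}}

```text
clock: 14.4
eef_pos: [508.6, 25.7, 167.7]
tool_rot: [3.14, 0.002, -0.607]
force: [0.1, -0.8, -0.5]
width: 0.0
gripper_force: 0.0
```

```bash
python3 -c "from h import *;pol();print(read_state()['qpos'].round(2))"
```

```text
R 87.4 phi -78.3 yaw -34.8 z 167.7 | radial(tool x) 63.4 tooly 60.2 | Fx 0.5 Fy 0.7 Fz -0.5 t 14.40 q7 -1.62
[-0.61  0.65  0.78  1.98 -0.64  0.78 -1.62]
```

Call:
{"name": "move_arm", "arguments": {
  "targets": "-1 0 0 0 0 0 7;-1 0 0 0 0 0 7;-1 0 0 0 0 0 7;-1 0 0 0 0 0 7;-1 0 0 0 0 0 7"
}}

```text
clock: 14.82
eef_pos: [508.7, 25.9, 167.8]
tool_rot: [3.139, 0.0, -1.218]
force: [0.8, -0.6, 0.5]
width: 0.2
gripper_force: 0.0
```

Call:
{"name": "move_arm", "arguments": {
  "targets": "-1 0 0 0 0 0 4;-1 0 0 0 0 0 4;-1 0 0 0 0 0 0"
}}

```text
clock: 15.07
eef_pos: [508.7, 25.8, 167.6]
tool_rot: [3.139, -0.0, -1.352]
force: [-0.7, -0.5, -0.2]
width: 0.0
gripper_force: 0.0
```

```bash
python3 -c "from h import *;pol();print(read_state()['qpos'].round(2))"
```

```text
R 87.3 phi -78.2 yaw -77.5 z 167.6 | radial(tool x) 87.3 tooly 1.0 | Fx 0.3 Fy 0.8 Fz -0.2 t 15.07 q7 -2.20
[-0.71  0.73  0.99  1.99 -0.81  0.88 -2.2 ]
```

Call:
{"name": "move_arm", "arguments": {
  "targets": "-1 0 -0.1 3.4 0 0 0;-1 0 0 3.4 0 0 0;-1 0 0 0 0 0 0;-1 -1.2 0 0 0 0 0;-1 -1 0 0 0 0 0"
}}

```text
clock: 15.48
eef_pos: [506.1, 47.6, 101.3]
tool_rot: [-3.141, -0.0, -1.35]
force: [0.9, 1.1, 1.2]
width: -0.3
gripper_force: 0.0
```

Call:
{"name": "move_arm", "arguments": {
  "targets": "-1 0 0 0 0 0 0;-1 -0.2 0 0 0 0 0;-1 0 0 0 0 0 0;-1 0 0 0 0 0 0"
}}

```text
clock: 15.82
eef_pos: [506.0, 49.5, 101.2]
tool_rot: [-3.14, -0.0, -1.348]
force: [0.5, 0.2, 0.7]
width: 0.2
gripper_force: 0.0
```

```bash
python3 -c "from h import *;pol();print(read_state()['qpos'].round(2))"
```

```text
R 63.6 phi -76.2 yaw -77.2 z 101.2 | radial(tool x) 63.6 tooly -1.2 | Fx -0.1 Fy -0.6 Fz 0.7 t 15.82 q7 -2.13
[-0.69  0.81  0.87  2.04 -0.95  0.75 -2.13]
```

Still about 3 mm out. I close in, then press with roughly 5 N.

Call:
{"name": "move_arm", "arguments": {
  "targets": "-1 -0.25 0.1 0.1 0 0 0;-1 0 0 0 0 0 0;-1 -0.1 0 0 0 0 0;-1 0 0 0 0 0 0"
}}

```text
clock: 16.15
eef_pos: [503.8, 52.2, 99.4]
tool_rot: [3.142, -0.001, -1.349]
force: [-0.3, -0.1, 0.1]
width: -0.0
gripper_force: 0.2
```

Call:
{"name": "move_arm", "arguments": {
  "targets": "-1 -0.1 0 0 0 0 0;-1 0 0 0 0 0 0"
}}

```text
clock: 16.32
eef_pos: [503.8, 52.4, 99.4]
tool_rot: [-3.141, -0.002, -1.349]
force: [0.6, -2.9, 0.2]
width: -0.1
gripper_force: 1.6
```

```bash
python3 -c "from h import *;pol();print(read_state()['qpos'].round(2))"
```

```text
R 60.3 phi -77.6 yaw -77.3 z 99.4 | radial(tool x) 60.3 tooly 0.3 | Fx 3.0 Fy 0.0 Fz 0.2 t 16.32 q7 -2.13
[-0.69  0.81  0.87  2.05 -0.95  0.75 -2.13]
```

Call:
{"name": "move_arm", "arguments": {
  "targets": "-1 -0.15 0 0 0 0 0;-1 -0.05 -0.72 0 0 0 -7;-1 -0.05 -0.72 0 0 0 -7;-1 -0.05 -0.72 0 0 0 -7;-1 -0.05 -0.72 0 0 0 -7"
}}

```text
clock: 16.73
eef_pos: [530.4, 65.8, 99.8]
tool_rot: [-3.141, -0.005, -0.856]
force: [2.5, -6.2, -0.1]
width: -0.1
gripper_force: 2.5
```

Call:
{"name": "move_arm", "arguments": {
  "targets": "-1 -0.08 -0.72 0 0 0 -7;-1 -0.05 -0.72 0 0 0 -7;-1 -0.05 -0.72 0 0 0 -7;-1 -0.05 -0.72 0 0 0 -7;-1 -0.05 -0.72 0 0 0 -7"
}}

```text
clock: 17.15
eef_pos: [549.9, 97.7, 100.0]
tool_rot: [3.141, -0.006, -0.244]
force: [4.3, -2.6, -0.3]
width: 0.3
gripper_force: 2.2
```

```bash
python3 -c "from h import *;pol()"
```

```text
R 60.6 phi -13.0 yaw -14.0 z 100.0 | radial(tool x) 60.6 tooly -1.1 | Fx 4.8 Fy 1.4 Fz -0.3 t 17.15 q7 -1.40
```

Call:
{"name": "move_arm", "arguments": {
  "targets": "-1 -0.12 -0.7 0 0 0 -7;-1 -0.05 -0.71 0 0 0 -7;-1 -0.05 -0.71 0 0 0 -7;-1 -0.05 -0.71 0 0 0 -7;-1 -0.05 -0.71 0 0 0 -7"
}}

```text
clock: 17.57
eef_pos: [547.1, 134.6, 100.1]
tool_rot: [3.14, -0.006, 0.368]
force: [4.2, 0.4, -0.2]
width: -0.2
gripper_force: 2.0
```

Call:
{"name": "move_arm", "arguments": {
  "targets": "-1 -0.15 -0.71 0 0 0 -7;-1 -0.05 -0.71 0 0 0 -7;-1 -0.05 -0.71 0 0 0 -7;-1 -0.05 -0.71 0 0 0 -7;-1 -0.05 -0.71 0 0 0 -7"
}}

```text
clock: 17.98
eef_pos: [523.5, 163.1, 100.2]
tool_rot: [3.139, -0.005, 0.98]
force: [2.9, 1.6, 1.1]
width: -0.1
gripper_force: 1.7
```

```bash
python3 -c "from h import *;pol()"
```

```text
R 61.3 phi 57.7 yaw 56.1 z 100.2 | radial(tool x) 61.3 tooly -1.7 | Fx 2.9 Fy 1.5 Fz 1.1 t 17.98 q7 -0.63
```

Call:
{"name": "move_arm", "arguments": {
  "targets": "-1 -0.18 -0.7 0 0 0 -7;-1 -0.05 -0.71 0 0 0 -7;-1 -0.05 -0.71 0 0 0 -7;-1 -0.05 -0.71 0 0 0 -7;-1 -0.05 -0.71 0 0 0 -7"
}}

```text
clock: 18.4
eef_pos: [488.1, 172.6, 100.2]
tool_rot: [3.138, -0.004, 1.592]
force: [1.5, 3.4, 2.5]
width: 0.0
gripper_force: 1.6
```

Call:
{"name": "move_arm", "arguments": {
  "targets": "-1 -0.16 -0.71 0 0 0 -7;-1 -0.05 -0.71 0 0 0 -7;-1 -0.05 -0.71 0 0 0 -7;-1 -0.05 -0.71 0 0 0 -7;-1 -0.05 -0.71 0 0 0 -7"
}}

```text
clock: 18.82
eef_pos: [453.4, 159.6, 99.9]
tool_rot: [3.139, -0.002, 2.203]
force: [-0.9, 3.3, 1.3]
width: 0.1
gripper_force: 1.4
```

```bash
python3 -c "from h import *;pol()"
```

```text
R 61.1 phi 127.8 yaw 126.2 z 99.9 | radial(tool x) 61.1 tooly -1.7 | Fx 3.2 Fy 1.2 Fz 1.3 t 18.82 q7 0.16
```

Call:
{"name": "move_arm", "arguments": {
  "targets": "-1 -0.18 -0.7 0 0 0 -7;-1 -0.06 -0.7 0 0 0 -7;-1 -0.05 -0.7 0 0 0 -7;-1 -0.05 -0.7 0 0 0 -7;-1 -0.05 -0.7 0 0 0 -7"
}}

```text
clock: 19.23
eef_pos: [432.5, 129.2, 99.5]
tool_rot: [3.141, -0.002, 2.813]
force: [-1.4, 2.6, 0.1]
width: -0.1
gripper_force: 1.0
```

Call:
{"name": "move_arm", "arguments": {
  "targets": "-1 -0.18 -0.7 0 0 0 -7;-1 -0.06 -0.7 0 0 0 -7;-1 -0.05 -0.7 0 0 0 -7;-1 -0.05 -0.7 0 0 0 -7;-1 -0.05 -0.7 0 0 0 -7"
}}

```text
clock: 19.65
eef_pos: [432.9, 92.8, 99.2]
tool_rot: [3.142, -0.003, -2.86]
force: [-1.5, -0.1, 0.2]
width: 0.1
gripper_force: 0.8
```

```bash
python3 -c "from h import *;pol()"
```

```text
R 60.8 phi -162.3 yaw -163.9 z 99.2 | radial(tool x) 60.7 tooly -1.7 | Fx 1.5 Fy 0.3 Fz 0.2 t 19.65 q7 1.04
```

Call:
{"name": "move_arm", "arguments": {
  "targets": "-1 -0.25 -0.7 0 0 0 -7;-1 -0.06 -0.7 0 0 0 -7;-1 -0.05 -0.7 0 0 0 -7;-1 -0.05 -0.7 0 0 0 -7;-1 -0.05 -0.7 0 0 0 -7"
}}

```text
clock: 20.07
eef_pos: [453.8, 63.5, 99.0]
tool_rot: [3.14, -0.005, -2.25]
force: [-2.7, -1.9, 0.5]
width: -0.3
gripper_force: 1.1
```

Call:
{"name": "move_arm", "arguments": {
  "targets": "-1 -0.16 -0.7 0 0 0 -7;-1 -0.05 -0.71 0 0 0 -7;-1 -0.05 -0.71 0 0 0 -7;-1 -0.05 -0.71 0 0 0 -7;-1 -0.05 -0.71 0 0 0 -7"
}}

```text
clock: 20.48
eef_pos: [488.0, 51.0, 99.0]
tool_rot: [3.139, -0.004, -1.641]
force: [-1.2, -1.4, 0.6]
width: 0.1
gripper_force: 1.0
```

```bash
python3 - <<'E'
from h import *
pol();print(read_state()['qpos'].round(2))
d=cams.get_image("top"); c=d["color"][185:325,150:337]; cv2.imwrite("pics/c6.png",cv2.resize(c[:,:,::-1],None,fx=4,fy=4,interpolation=cv2.INTER_CUBIC))
E
```

```text
R 60.4 phi -92.7 yaw -94.0 z 99.0 | radial(tool x) 60.4 tooly -1.4 | Fx 1.5 Fy 1.1 Fz 0.6 t 20.48 q7 2.10
[ 0.33  0.73 -0.76  2.06  0.81  0.69  2.1 ]
```

View pics/c6.png

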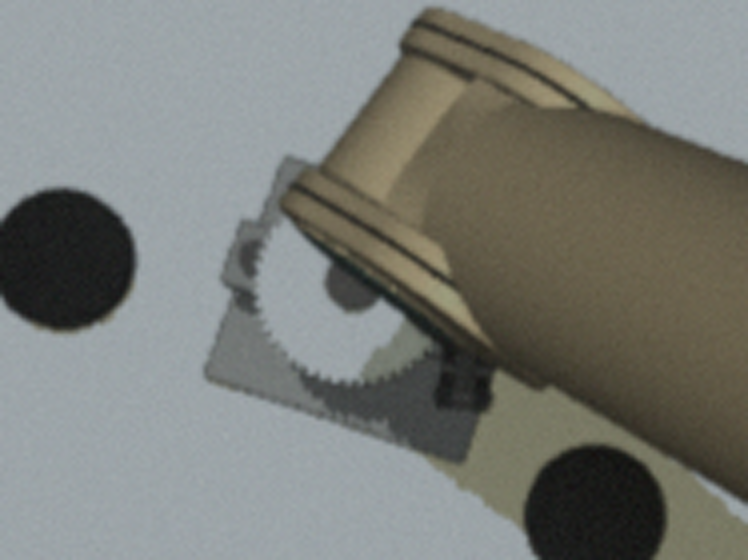

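The mark is hidden under the arm. I expect about 676° total, so I make one more short arc, then retract and look.

Call:
{"name": "move_arm", "arguments": {
  "targets": "-1 -0.16 -0.71 0 0 0 -7;-1 -0.05 -0.71 0 0 0 -7;-1 -0.05 -0.71 0 0 0 -7;-1 -0.05 -0.71 0 0 0 -7;-1 -0.05 -0.71 0 0 0 -7"
}}

```text
clock: 20.95
eef_pos: [523.3, 60.4, 99.1]
tool_rot: [3.139, -0.003, -1.033]
force: [0.2, -3.3, 1.4]
width: 0.1
gripper_force: 1.4
```

Call:
{"name": "move_arm", "arguments": {
  "targets": "-1 1.5 0 0 0 0 0;-1 1.5 0 0 0 0 0;-1 1 0 -3.5 0 0 0;-1 0 0 -4 0 0 0;-1 0 0 0 0 0 0"
}}

```text
clock: 21.37
eef_pos: [547.2, 30.0, 180.1]
tool_rot: [-3.132, -0.002, -1.038]
force: [0.5, 0.0, -0.1]
width: 0.3
gripper_force: 0.0
```

```bash
python3 - <<'E'
from h import *
pol();print(read_state()['qpos'].round(2))
d=cams.get_image("top"); c=d["color"][185:325,150:337]; cv2.imwrite("pics/c7.png",cv2.resize(c[:,:,::-1],None,fx=4,fy=4,interpolation=cv2.INTER_CUBIC))
E
```

```text
R 99.0 phi -55.3 yaw -59.5 z 180.1 | radial(tool x) 98.7 tooly -7.3 | Fx 0.3 Fy -0.5 Fz -0.1 t 21.37 q7 2.84
[ 0.51  0.74 -1.02  1.85  0.76  0.99  2.84]
```

View pics/c7.png

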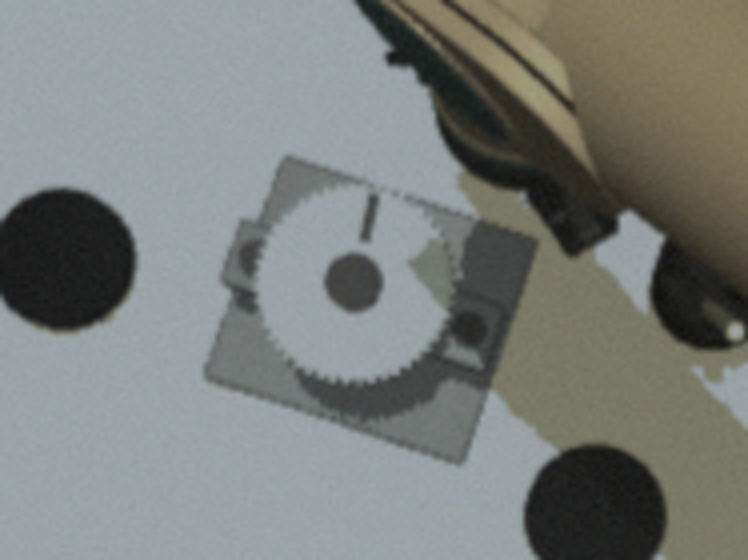

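The mark is at (374,195) about the hub at (355,283). That is about 16° (11 mm) short of two full turns and well within tolerance. The pucks have not moved and the arm is clear.

Call:
{"name": "move_arm", "arguments": {
  "targets": "-1 0 0 0 0 0 0;-1 0 0 0 0 0 0;-1 0 0 0 0 0 0"
}}

```text
clock: 21.67
eef_pos: [542.7, 28.0, 173.1]
tool_rot: [3.139, 0.001, -1.034]
force: [-0.3, -0.5, 0.2]
width: 0.0
gripper_force: 0.0
```

```bash
python3 -c "
from h import *
pol();print(abs(read_state()['qd']).max());print(order.finish_job())"
```

```text
R 98.2 phi -58.1 yaw -59.3 z 173.1 | radial(tool x) 98.1 tooly -2.0 | Fx 0.3 Fy 0.5 Fz 0.2 t 21.67 q7 2.83
0.004402464439779871
the job is handed in; nothing more can be done
None
```

I rolled the handwheel about 704° counter-clockwise, leaving the mark about 16° (11 mm) short of where it began, finished clear of everything with contact forces under about 10 N, and handed the job in at 21.7 s; no verdict was shown.

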